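# Fit the splined gear on the rock tumbler drive and keep it pressed home

### The arm

A 6-joint arm with a two-finger parallel gripper is mounted at the origin on the work surface. World frame = base frame: x ahead of the robot, y to its left, z up, the work surface at z = 0. Lengths are in m, angles in rad, forces in N, time in s.
With the tool pointing down it reaches from about 0.275 to 0.75 m from the base axis. Payload 10.2 kg.
Tool frame: the origin (TCP) lies midway between the tips of the shut fingers; the grasp point (between the pads) lies 19 mm behind it (env.hold_point_z is the distance from the TCP to the grasp point, in m); x points along the fingers, z is the direction in which the jaws open and shut, and the axes are right-handed (so a half turn about x gives the same grasp; the last joint's range is limited). The gripper opens to 85 mm and grips with 20 to 120 N. Pads are 22 mm wide; open, the fingers measure 114 mm over their backs; the gripper's body (76 mm by 85 mm) begins 54 mm behind the grasp point. The pads swing forward as they close: fully open they stand 13 mm farther back than shut.
Start: joints at [0.936, 0.313, 1.498, -0, 1.331, -0.223], TCP at [0.21, 0.481, 0.231] pointing down, gripper open.
Joint ranges: [-2.94, 2.94], [-0.97, 2.17], [0.19, 2.56], [-1.23, 4.37], [0.02, 3.11], [-2.88, 2.88]. Speed limits (rad/s): [2.39, 2.39, 3.01, 3.14, 3.14, 3.14].

### API

Orientations are given as a unit quaternion [x, y, z, w].
In Python, from bench import env, kinematics, monitor, eyes, job gives the robot as it stands. The module is installed in compiled form; this text tells all that it offers. Calls block until the motion is done:
- env.reach(position, orientation): joint-space move of the TCP to a pose.
- env.movel(position, velocity=0.15, frame=None, guard=None): straight line of the TCP; frame=None keeps the orientation; velocity is the mean speed in m/s. With guard (N) it stops when the force on the tool has changed by that much, and returns True; else False.
- env.set_joints(angles): joint-space move.
- env.release() and env.close_gripper(effort=None): open the fingers fully, or close them until they stop; effort is the grip in N (None keeps the last).
- env.hold(seconds).
- kinematics.ik(position, orientation): joint angles nearest the present ones, or None.
- monitor.sense(): the state.
- eyes.grab_frame(name): name is "scene" or "top" or "wrist"; returns a dict with "frame" (400x640x3 uint8, red, green, blue), "mtx" (3x3 intrinsics, pixels), "k1" (the pictures are not rectified: a ray, as slopes to the right and down, at radius r is drawn at 1 + k1 r^2 times it, then the intrinsics apply), "view" (4x4, takes a point from world to camera coordinates). Camera axes: x right, y down, z forward; pixel columns grow to the right and rows downward; lengths in m; the calibration is good to about 2 mm. A picture is of the moment at which its call begins. There is no depth.
A pose or a line that the arm cannot do raises env.MotionError and nothing moves.
- job.hand_in(): hands the job in, once; it reports no verdict.
The state is a dict: "clock": time; "joints": joint angles; "qvel": joint speeds; "joint_efforts": joint torques, N m; "position": TCP position; "ee_rot": TCP orientation; "contact_force": force on the tool from outside, world axes, zero at the start; "ft_torque": the same for the moment, N m; "finger_gap": opening from 0.0 (shut) to 1.0 (fully open).
Only numpy, scipy, OpenCV 4.12 (cv2) and the standard library are available. Lean on these libraries where they do the work, as an engineer would, in place of code of your own. Each camera call takes 0.05 s, during which the arm holds its last target.

### The job

Take the grey dust cap off the tumbler drive and stand it mouth down over the drying peg, then let go of it. Then lift the yellow gear out of the rack by its finger grip, turn it until its splines mesh with the drive's socket, slide it fully home against the spring and keep pressing: finish while still gripping the gear and holding it down. Leave the blue gear, the stones and the other loose things on the bench where they are.

Things in the scene. Friction and masses are not known exactly. Their poses are not given: they have to be found in the camera images.
- drive: Rock tumbler drive, fixed: green gearbox 120 x 120 mm, aluminium lid with its top 80 mm above the bench, dark motor 68 mm in diameter running 100 mm out on its +x side, lower than the lid. Origin: on the bench under the vertical spindle axis; z up. In the middle of the lid stands the spindle collar (socket), at the start under the dust cap.
- socket (a point): Centre of the mouth of the splined socket in the top of the steel spindle collar, 116 mm above the bench. Collar: 48 mm in diameter, 36 mm tall, on the drive's lid. Four keys inside leave a plus-shaped hole: two crossing slots along this point's x and y, each 10 mm wide, 34 mm long; z up. Repeats every 90 degrees. It stopped at any angle and turns very stiffly (0.4 N m): turn the gear to suit.
- plunger (a joint): Red spring plunger, 12 mm in diameter, on the axis inside the socket, top 20 mm below its mouth. 0 = up, grows (m) as it is pushed down, end of travel 0.013. The spring needs 3 N to start, 10 N at 0.010, where it stands when the gear is home. The gear's weight does not press it down; unheld, the spring pushes the gear up again.
- cap: Grey plastic dust cap, an upside-down cup: outer diameter 62, inner 56, 62 mm tall, 58 mm deep inside; on its top a round black knob 22 mm in diameter, 34 mm tall (knob's top 96 mm above the rim). Origin: centre of the open rim, its lower end; z up through the knob. About 90 g. At the start it stands loosely on the drive's lid over the spindle collar.
- peg_foot (a point): Foot of the drying peg: the centre of the top face of its wooden board (110 x 110 mm, this face 12 mm above the bench, fixed), z up. The dark wooden peg is 28 mm in diameter and rises 45 mm from here, with a tapered tip. With the cap over it, the cap's rim rests flat on the board.
- rack: Fixed wooden gear rack, 190 (x) x 90 (y) x 45 mm tall, with two round holes of 39 mm diameter, 38 mm deep, at 50 mm to either side of its middle along x. Origin: centre of its underside. Each gear hangs with its stem in a hole, its underside on the rack's top. Which gear is in which hole varies.
- gear: Yellow gear, 64 mm in diameter, 14 mm thick. Origin: centre of its underside; z up. On top a finger grip bar 36 mm long (x), 14 mm wide (y), 36 mm tall, top 50 mm above the origin. Below, a steel stem 30 mm long: two crossing splines along x and y, each 28 mm long, 8 mm wide, the last 7 mm tapering to 24 x 4 mm. About 120 g. Home = underside on the collar, origin at socket.
- spare: Blue gear of the same shape and size as the yellow one: not wanted, leave it in the rack.
- stone_a: Loose maroon and cream stone, 65 mm across, between the robot and the drive; leave it.
- stone_b: Loose cream and ochre stone, 65 mm, beyond the rack or peg on the left; leave it.
- stone_c: Loose plum and white stone, 70 mm, beyond the rack or peg on the right; leave it.
- grit: Loose amber jar of grit, 60 mm in diameter, 85 mm tall, on the left; leave it.
- brush: Loose wooden brush lying on the right; leave it.
- cup: Loose blue cup, 72 mm in diameter, 70 mm tall, on the right; leave it.
Not all that is in view belongs to the job. What is shaped like the cap but purple is not meant. Of the things that look like the gear, the larger one is meant.

How it is judged:
By the outcome, as a careful person would: the job done as asked, in the order asked, and still so for the second after the job is handed in, while the arm keeps its last pose, push and grip.
It also fails if it takes over 58 s, if anything falls off the work surface, if the arm or the gripper's body presses on something with over 40 N, if the wrist force passes 120 N, or if a joint passes its speed limit or range.

## Working session

There is one attempt and no reset: what is moved stays moved. The work goes in short steps, each a Python script; the robot and the scene stay as the last script left them, time stands still between calls to the robot, and variables do not carry over. Pictures are saved under pics/ and viewed, and the job is handed in when it is done.

```bash
mkdir -p pics; ls
cat > h.py <<'E'
import numpy as np, cv2
from bench import env, kinematics, monitor, eyes, job
def snap(name,fn):
    f=eyes.grab_frame(name); cv2.imwrite('pics/'+fn,cv2.cvtColor(f['frame'],cv2.COLOR_RGB2BGR)); np.savez('pics/'+fn[:-4]+'.npz',**{k:f[k] for k in('frame','mtx','k1','view')}); return f
def load(fn): return dict(np.load('pics/'+fn+'.npz'))
def ray(f,u,v):
    K=np.array(f['mtx']);k1=float(f['k1'])
    d=np.array([(u-K[0,2])/K[0,0],(v-K[1,2])/K[1,1]]); rd=np.hypot(*d); r=rd
    for _ in range(30): r=rd/(1+k1*r*r)
    if rd>0: d=d*r/rd
    V=np.array(f['view']);R=V[:3,:3]
    return -R.T@V[:3,3], R.T@np.array([d[0],d[1],1])
def onz(f,u,v,z):
    o,d=ray(f,u,v); return o+d*(z-o[2])/d[2]
def proj(f,p):
    K=np.array(f['mtx']);V=np.array(f['view']);c=V[:3,:3]@np.array(p)+V[:3,3]
    s=c[:2]/c[2]; s=s*(1+float(f['k1'])*(s@s)); return np.array([K[0,0]*s[0]+K[0,2],K[1,1]*s[1]+K[1,2]])
E
python3 - <<'E'
from h import *
for n in('scene','top','wrist'):
    f=snap(n,n+'0.png'); print(n,np.round(f['mtx'],1).tolist(),f['k1'],np.round(f['view'],3).tolist())
s=monitor.sense();print(s)
E
```

```text
pics
scene [[467.7, 0.0, 325.1], [0.0, 467.7, 201.2], [0.0, 0.0, 1.0]] -0.10208201134979406 [[0.144, 0.99, 0.0, -0.083], [0.712, -0.104, -0.694, -0.341], [-0.687, 0.1, -0.72, 1.806], [0.0, 0.0, 0.0, 1.0]]
top [[436.6, 0.0, 320.6], [0.0, 436.6, 204.3], [0.0, 0.0, 1.0]] 0.021557444132656173 [[-0.012, -1.0, -0.013, 0.018], [-0.993, 0.013, -0.114, 0.586], [0.115, 0.011, -0.993, 1.396], [0.0, 0.0, 0.0, 1.0]]
wrist [[293.1, 0.0, 316.8], [0.0, 293.1, 203.3], [0.0, 0.0, 1.0]] -0.010505004875056555 [[0.401, 0.916, 0.0, -0.525], [0.872, -0.381, 0.307, -0.04], [0.281, -0.123, -0.952, 0.38], [0.0, 0.0, 0.0, 1.0]]
{'clock': 0.15, 'joints': array([ 9.35625287e-01,  3.13340921e-01,  1.49827749e+00,  3.21914205e-05,
        1.33098040e+00, -2.23397576e-01]), 'qvel': array([-0.00098041, -0.00264149, -0.00254993, -0.0007822 ,  0.00166578,
       -0.00050653]), 'joint_efforts': array([ 2.57318949e-03, -4.12362134e+01, -2.59801573e+01, -8.16081615e-05,
        3.14775083e-03,  1.99814446e-05]), 'position': array([0.21000848, 0.48095608, 0.23085096]), 'ee_rot': array([-0.38733377,  0.59199634,  0.38710645,  0.59132181]), 'contact_force': array([-0.91116791, -0.5494371 ,  0.136867  ]), 'ft_torque': array([ 0.01250628, -0.05251616,  0.01150443]), 'finger_gap': 0.9981736849212659}
```

View pics/scene0.png

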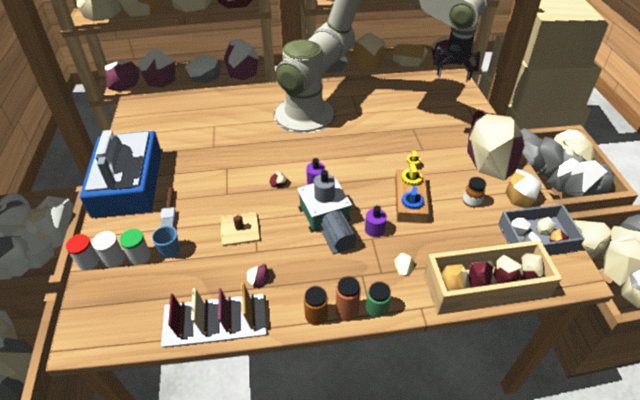

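View pics/top0.png

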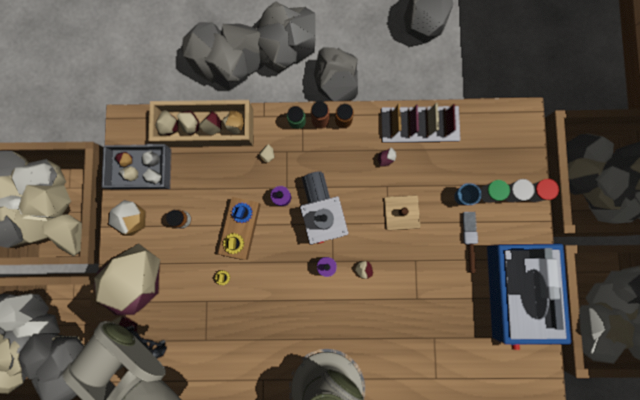

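View pics/wrist0.png

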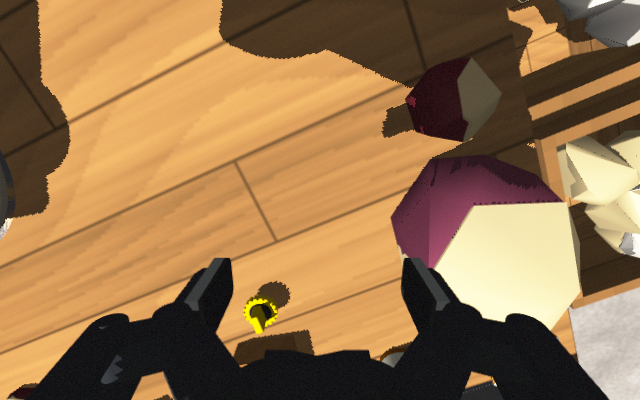

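The top view shows the grey cap at (320,218) and purple caps at (280,196) and (326,267). The yellow things are a gear in the rack at (233,243) and a smaller one lying at (221,277). I'll confirm in enlarged crops.

Run:
```python
import cv2
a=cv2.imread('pics/top0.png')[160:300,195:435]; cv2.imwrite('pics/top0c.png',cv2.resize(a,None,fx=3.3,fy=3.3,interpolation=cv2.INTER_CUBIC))
a=cv2.imread('pics/scene0.png')[140:270,210:440]; cv2.imwrite('pics/scene0c.png',cv2.resize(a,None,fx=3.4,fy=3.4,interpolation=cv2.INTER_CUBIC))
```

```text
(no output)
```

View pics/top0c.png

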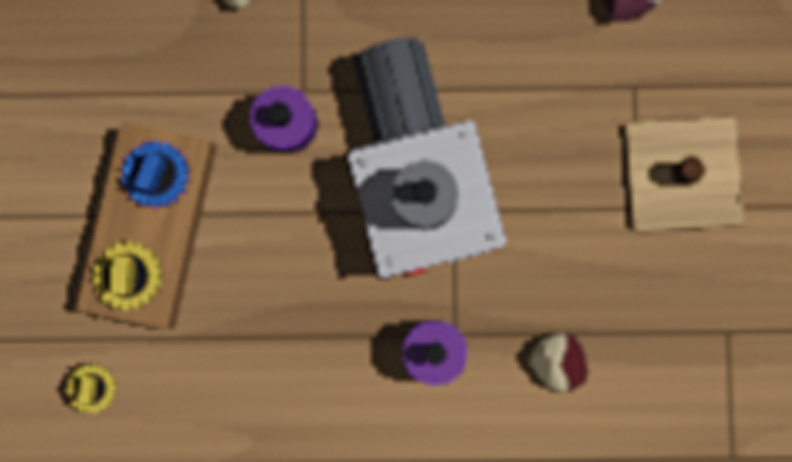

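View pics/scene0c.png

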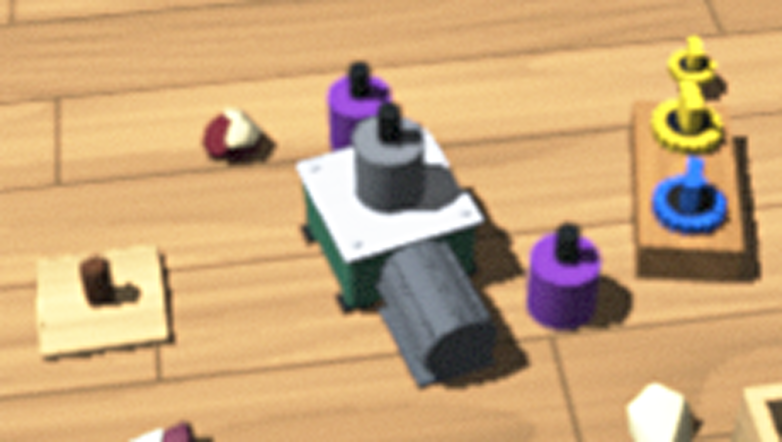

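Confirmed: the grey cap is the one on the lid (crop 425,193). The wanted gear is the larger yellow one in the rack (crop 127,275); the smaller yellow one lies on the bench (crop 90,390). The purple caps stand on the bench. Next are rough positions, then wrist views for refinement.

Run:
```python
from h import *
from scipy.spatial.transform import Rotation as R
f=load('top0'); 
im=cv2.cvtColor(f['frame'],cv2.COLOR_RGB2HSV)
def c(u,v): return 195+u/3.3-.35,160+v/3.3-.35
for n,u,v,z in[('cap',425,193,.142),('gear',127,275,.059),('blue',155,173,.059),('pegtip',690,169,.057)]:
    print(n,onz(f,*c(u,v),z).round(4))
m=(im[...,0]>22)&(im[...,0]<35)&(im[...,1]>150)&(im[...,2]>110)
n,l,st,ce=cv2.connectedComponentsWithStats(m.astype(np.uint8))
print([ (st[i].tolist(),ce[i].round(1).tolist()) for i in range(1,n) if st[i][4]>15])
print('lid',[onz(f,*c(u,v),.08).round(4).tolist() for u,v in[(350,156),(471,122),(506,242),(384,277)]])
print('board',[onz(f,*c(u,v),.012).round(4).tolist() for u,v in[(624,125),(735,119),(742,224),(634,230)]])
print('rack',[onz(f,*c(u,v),.045).round(4).tolist() for u,v in[(118,125),(214,146),(172,328),(75,306)]])
w=load('wrist0');V=w['view'];s=monitor.sense()
Rt=R.from_quat(s['ee_rot']).as_matrix()
o=-V[:3,:3].T@V[:3,3]
print('cam in tool',Rt.T@(o-s['position']),'\nRt',Rt.round(3),'\ncamR in tool (cols=cam axes)',(Rt.T@V[:3,:3].T).round(3))
```

```text
cap [0.5318 0.001  0.142 ]
gear [0.463  0.2904 0.059 ]
blue [0.5617 0.2643 0.059 ]
pegtip [ 0.559  -0.2563  0.057 ]
[([226, 233, 18, 21, 218], [234.2, 243.1]), ([217, 271, 13, 14, 113], [222.5, 277.6])]
lid [[0.5736, 0.0729, 0.08], [0.6049, -0.0438, 0.08], [0.4892, -0.0752, 0.08], [0.4574, 0.0413, 0.08]]
board [[0.6088, -0.1996, 0.012], [0.6134, -0.3111, 0.012], [0.5076, -0.3141, 0.012], [0.5029, -0.2066, 0.012]]
rack [[0.6113, 0.304, 0.045], [0.5891, 0.209, 0.045], [0.4115, 0.249, 0.045], [0.434, 0.3437, 0.045]]
cam in tool [-0.14319885  0.07791422 -0.00017518] 
Rt [[-0.001 -0.916  0.4  ]
 [-0.001  0.4    0.916]
 [-1.     0.    -0.001]] 
camR in tool (cols=cam axes) [[-0.001 -0.307  0.952]
 [-0.    -0.952 -0.307]
 [ 1.    -0.001  0.001]]
```

```bash
cat >> h.py <<'E'
from scipy.spatial.transform import Rotation as Rot
def dq(a):
    z=np.array([np.cos(a),np.sin(a),0]);x=np.array([0,0,-1.]);y=np.cross(z,x)
    return Rot.from_matrix(np.column_stack([x,y,z])).as_quat()
E
python3 - <<'E'
from h import *
for p in([.5318,0,.22],[.559,-.2563,.2],[.463,.29,.2]):
  for d in range(-180,180,30):
    q=kinematics.ik(np.array(p),dq(np.radians(d))); print(d,None if q is None else np.round(q,2).tolist())
E
```

```text
-180 None
-150 [-0.22, 0.34, 1.5, -0.0, 1.31, 2.4]
-120 [-0.22, 0.34, 1.5, -0.0, 1.31, 1.87]
-90 [-0.22, 0.34, 1.5, -0.0, 1.31, 1.35]
-60 [-0.22, 0.34, 1.5, 0.0, 1.31, 0.83]
-30 [-0.22, 0.34, 1.5, -0.0, 1.31, 0.3]
0 [-0.22, 0.34, 1.5, -0.0, 1.31, -0.22]
30 [-0.22, 0.34, 1.5, -0.0, 1.31, -0.74]
60 [-0.22, 0.34, 1.5, 0.0, 1.31, -1.27]
90 [-0.22, 0.34, 1.5, -0.0, 1.31, -1.79]
120 [-0.22, 0.34, 1.5, -0.0, 1.31, -2.31]
150 [-0.22, 0.34, 1.5, -0.0, 1.31, -2.84]
-180 [-0.62, 0.54, 1.25, -0.0, 1.35, 2.52]
-150 [-0.62, 0.54, 1.25, -0.0, 1.35, 2.0]
-120 [-0.62, 0.54, 1.25, -0.0, 1.35, 1.47]
-90 [-0.62, 0.54, 1.25, -0.0, 1.35, 0.95]
-60 [-0.62, 0.54, 1.25, 0.0, 1.35, 0.43]
-30 [-0.62, 0.54, 1.25, -0.0, 1.35, -0.1]
0 [-0.62, 0.54, 1.25, -0.0, 1.35, -0.62]
30 [-0.62, 0.54, 1.25, -0.0, 1.35, -1.14]
60 [-0.62, 0.54, 1.25, 0.0, 1.35, -1.67]
90 [-0.62, 0.54, 1.25, -0.0, 1.35, -2.19]
120 [-0.62, 0.54, 1.25, -0.0, 1.35, -2.71]
150 None
-180 [0.35, 0.38, 1.48, -0.0, 1.28, -2.8]
-150 None
-120 [0.35, 0.38, 1.48, -0.0, 1.28, 2.44]
-90 [0.35, 0.38, 1.48, -0.0, 1.28, 1.92]
-60 [0.35, 0.38, 1.48, -0.0, 1.28, 1.39]
-30 [0.35, 0.38, 1.48, -0.0, 1.28, 0.87]
0 [0.35, 0.38, 1.48, -0.0, 1.28, 0.35]
30 [0.35, 0.38, 1.48, -0.0, 1.28, -0.18]
60 [0.35, 0.38, 1.48, -0.0, 1.28, -0.7]
90 [0.35, 0.38, 1.48, -0.0, 1.28, -1.23]
120 [0.35, 0.38, 1.48, -0.0, 1.28, -1.75]
150 [0.35, 0.38, 1.48, -0.0, 1.28, -2.27]
```

Run:
```python
from h import *
env.reach([.463,.29,.22],dq(0)); snap('wrist','wg.png')
env.reach([.5318,0.,.235],dq(0)); snap('wrist','wc.png')
print(monitor.sense()['clock'],monitor.sense()['position'])
```

```text
2.6 [0.53174872 0.00133746 0.23495466]
```

View pics/wg.png

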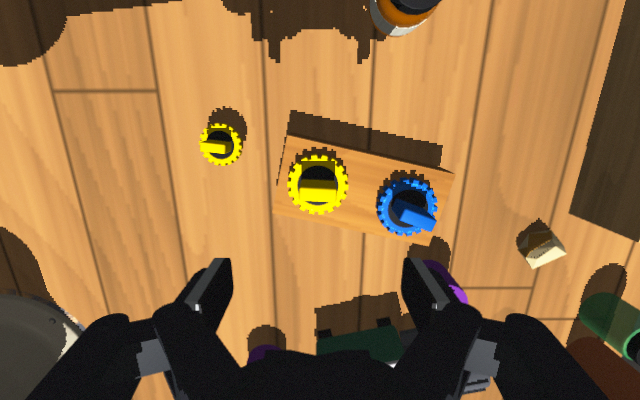

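View pics/wc.png

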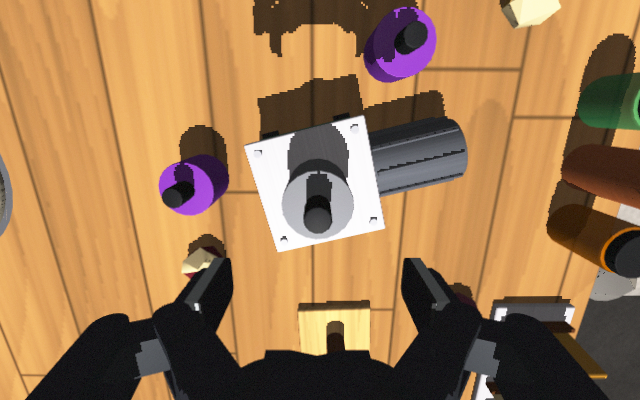

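wg shows the yellow gear at (318,184), blue at (408,206) and the small decoy at (220,145). wc shows the cap disc at (318,205), its knob top at (318,218), and the board at (335,330).

Run:
```python
from h import *
a=cv2.imread('pics/wg.png')[145:245,270:450]; cv2.imwrite('pics/wgc.png',cv2.resize(a,None,fx=4.4,fy=4.4,interpolation=cv2.INTER_CUBIC))
f=load('wg');hsv=cv2.cvtColor(f['frame'],cv2.COLOR_RGB2HSV)
m=((hsv[...,0]>26)&(hsv[...,0]<34)&(hsv[...,1]>200)&(hsv[...,2]>200)).astype(np.uint8)
n,l,st,ce=cv2.connectedComponentsWithStats(m)
for i in range(1,n):
    if st[i][4]>100: print(st[i],ce[i])
f=load('wc');hsv=cv2.cvtColor(f['frame'],cv2.COLOR_RGB2HSV)
print(hsv[195:232:4,318].tolist()); print(hsv[205,280:356:4].tolist())
a=cv2.imread('pics/wc.png')[150:270,240:400]; cv2.imwrite('pics/wcc.png',cv2.resize(a,None,fx=5,fy=5,interpolation=cv2.INTER_CUBIC))
```

```text
[199 132  42  34 528] [220.49242424 150.73484848]
[ 287  164   61   51 1342] [317.06780924 192.53800298]
[[120, 32, 24], [70, 64, 12], [30, 15, 17], [120, 9, 30], [90, 13, 61], [120, 8, 68], [130, 10, 73], [105, 6, 81], [165, 6, 82], [60, 3, 85]]
[[150, 1, 253], [120, 8, 187], [129, 9, 188], [120, 8, 190], [120, 7, 189], [125, 8, 189], [135, 7, 153], [60, 64, 16], [30, 14, 18], [60, 12, 22], [150, 93, 11], [75, 27, 19], [53, 73, 14], [115, 8, 189], [124, 9, 190], [124, 9, 189], [125, 8, 186], [115, 8, 186], [125, 8, 186]]
```

View pics/wgc.png

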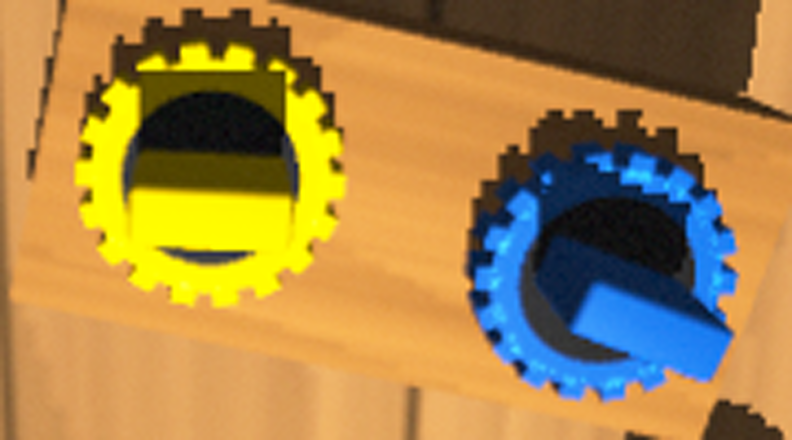

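View pics/wcc.png

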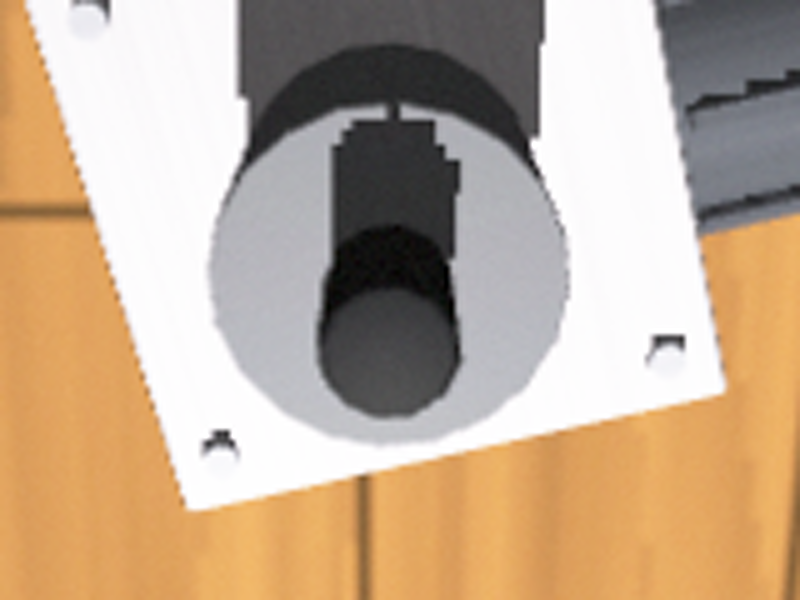

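Run:
```python
from h import *
f=load('wc')
c=lambda u,v:(240+u/5-.4,150+v/5-.4)
print('knob',onz(f,*c(390,352),.176),'disc',onz(f,*c(389.5,273),.142), 'edges',onz(f,*c(210,273),.142),onz(f,*c(569,273),.142))
g=load('wg'); d=lambda u,v:(270+u/4.4-.4,145+v/4.4-.4)
P=[onz(g,*d(u,v),.095) for u,v in[(130,190),(295,190),(293,251),(128,250)]]
print(np.round(P,4),np.mean(P,0)); print(np.degrees([np.arctan2(*(P[1]-P[0])[1::-1]),np.arctan2(*(P[2]-P[3])[1::-1])]))
E=[onz(g,*d(u,v),.059) for u,v in[(75,175),(345,175),(210,42),(210,306)]]
print('gear disc',np.round(E,4),(E[0]+E[1])[0]/2,(E[2]+E[3])[1]/2)
t=load('top0')
for p in([.5318,.001,.142],):print(proj(t,p))
```

```text
knob [0.53305983 0.00145108 0.176     ] disc [0.53308931 0.00268371 0.142     ] edges [0.50266563 0.00265905 0.142     ] [0.56351885 0.00270811 0.142     ]
[[0.4464 0.2982 0.095 ]
 [0.4819 0.2983 0.095 ]
 [0.4818 0.2845 0.095 ]
 [0.4458 0.2847 0.095 ]] [0.46397078 0.29141119 0.095     ]
[ 0.09693318 -0.26907376]
gear disc [[0.4309 0.2924 0.059 ]
 [0.4965 0.2926 0.059 ]
 [0.4637 0.3247 0.059 ]
 [0.4638 0.2587 0.059 ]] 0.4637346487874302 0.29168837906854905
[323.42642838 218.14879965]
```

Run:
```python
from h import *
env.movel([.533,.0015,.2]); print(env.movel([.533,.0015,.147],velocity=.1,guard=8))
print(monitor.sense()['position'],monitor.sense()['contact_force'])
env.close_gripper(40); print(monitor.sense()['finger_gap'])
env.movel([.533,.0015,.24],velocity=.15)
s=monitor.sense();print(s['clock'],s['finger_gap'],s['position'],s['contact_force'])
snap('wrist','w2.png'); snap('scene','s2.png')
```

```text
False
[0.53341219 0.00144274 0.14776196] [-0.19671813 -0.16923481  0.10588794]
0.24050869242141099
5.0333 0.24006206675717628 [0.53259045 0.00156847 0.23895316] [ 0.03086163 -0.34495634 -0.15717672]
```

View pics/w2.png

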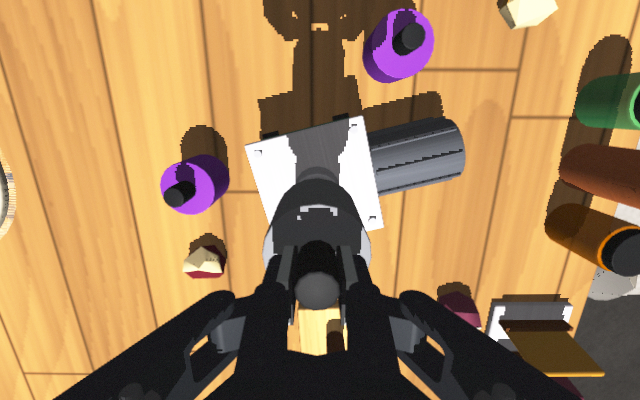

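View pics/s2.png

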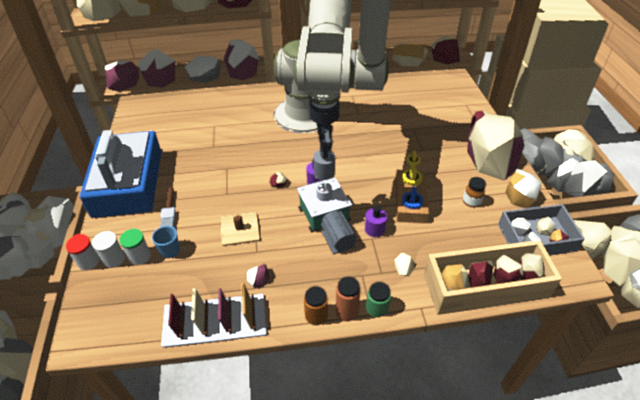

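The cap is in the jaws and clear of the collar. Next is the peg, at about (0.5585,-0.257).

Run:
```python
from h import *
f=load('scene0'); print('peg tip scene pred',proj(f,[.5585,-.257,.057]))
env.reach([.5585,-.257,.24],dq(0))
env.movel([.5585,-.257,.13]); g=env.movel([.5585,-.257,.074],velocity=.06,guard=5)
s=monitor.sense();print(g,s['position'],s['contact_force'],s['clock'])
snap('scene','s3.png')
a=cv2.imread('pics/s3.png')[150:280,150:330]; cv2.imwrite('pics/s3c.png',cv2.resize(a,None,fx=4.4,fy=4.4,interpolation=cv2.INTER_CUBIC))
```

```text
peg tip scene pred [237.09352088 216.40467195]
True [ 0.55784211 -0.25680476  0.07845867] [-0.8766018   0.69883947  1.21236591] 7.825
```

View pics/s3c.png

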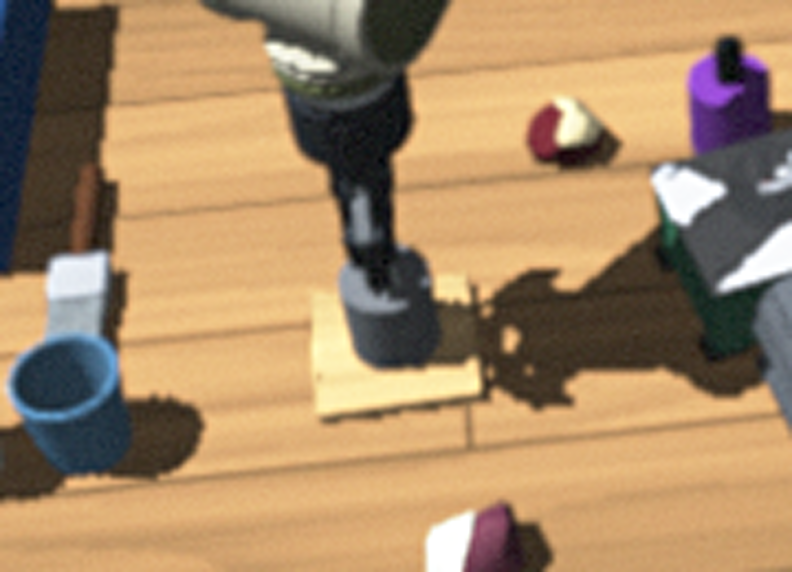

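The cap's rim rests on the board, and contact came at 0.0785 against 0.079 predicted. I'll release it and go look at the socket.

Run:
```python
from h import *
env.release(); env.movel([.5585,-.257,.2],velocity=.2); snap('wrist','w4.png')
env.reach([.533,.0015,.2],dq(0)); env.hold(.2); snap('wrist','w5.png'); print(monitor.sense()['clock'],monitor.sense()['position'])
a=cv2.imread('pics/w5.png')[130:270,230:410]; cv2.imwrite('pics/w5c.png',cv2.resize(a,None,fx=4.2,fy=4.2,interpolation=cv2.INTER_CUBIC))
```

```text
10.5917 [0.53319047 0.00062537 0.19982398]
```

View pics/w4.png

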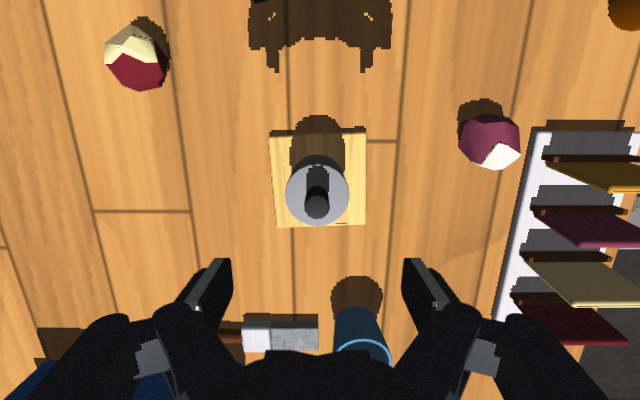

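View pics/w5c.png

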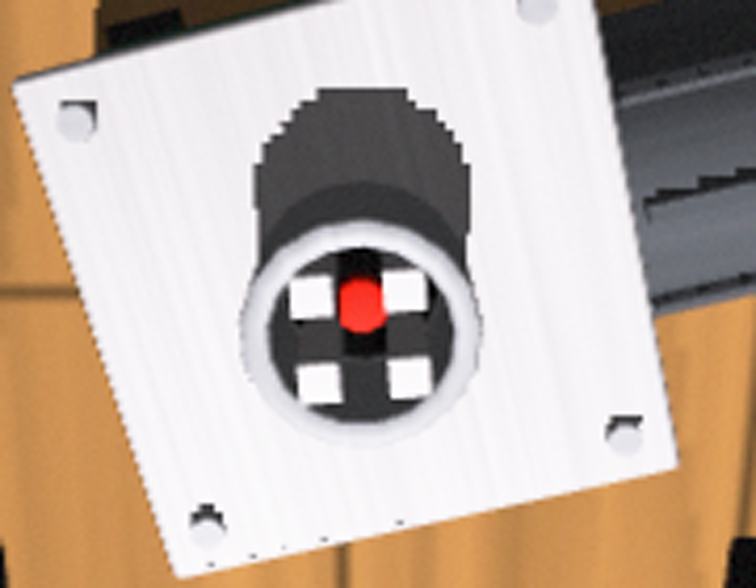

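w4 shows the cap upright on the peg, centred on its board at (317,195). The w5 crop shows the four white keys around (361,337), with a plus slot rotated a few degrees.

Run:
```python
from h import *
f=load('w5');g=cv2.cvtColor(f['frame'],cv2.COLOR_RGB2GRAY)
m=np.zeros_like(g); x0,y0=294,190
m[188:232,294:340]=(g[188:232,294:340]>200)
n,l,st,ce=cv2.connectedComponentsWithStats(m)
P=[]
for i in range(1,n):
    if 40<st[i][4]<250: P.append(onz(f,*ce[i],.116)); print(st[i],ce[i].round(2),P[-1].round(4))
P=np.array(P);c=P.mean(0);print('center',c)
d=P-c; an=np.degrees(np.arctan2(d[:,1],d[:,0]));print(an, 'axis', [(a-45)%90 for a in an], np.hypot(d[:,0],d[:,1]))
c4=lambda u,v:(230+u/4.2-.38,130+v/4.2-.38)
L,R_,T,B=[onz(f,*c4(*p),.116) for p in[(241,334),(481,334),(361,221),(361,446)]]
print('ring',(L+R_)[0]/2,(T+B)[1]/2,R_[0]-L[0],T[1]-B[1])
```

```text
[294 188  22  18 185] [301.88 196.42] [0.522  0.0115 0.116 ]
center [0.52195259 0.01152048 0.116     ]
[0.] axis [np.float64(45.0)] [0.]
ring 0.532975276346257 5.244270089434233e-05 0.04679685243541909 0.04640822371484751
```

Run:
```python
from h import *
f=load('w5');fr=f['frame'].min(2)
m=np.zeros_like(fr); m[190:230,294:338]=(fr[190:230,294:338]>180)
n,l,st,ce=cv2.connectedComponentsWithStats(m,connectivity=4)
P=[]
for i in range(1,n):
    if st[i][4]<20: continue
    print(st[i],ce[i].round(2))
    if 60<st[i][4]<160 : P.append(onz(f,*ce[i],.116)); print(P[-1].round(4))
P=np.array(P);c=P.mean(0);print('center',c)
d=P-c; an=np.degrees(np.arctan2(d[:,1],d[:,0]));print(an, [(a-45)%90 for a in an], np.hypot(d[:,0],d[:,1]))
```

```text
[294 190  15  16 163] [301.03 197.66]
[321 190  17  14 160] [328.83 196.71]
[322 215  16  15 156] [330.01 222.25]
[ 0.5449 -0.0109  0.116 ]
[294 217  17  13 158] [301.99 222.94]
[ 0.5216 -0.0115  0.116 ]
center [ 0.53328818 -0.01118371  0.116     ]
[   1.38526062 -178.61473938] [np.float64(46.38526062397848), np.float64(46.38526062397847)] [0.01164711 0.01164711]
```

Run:
```python
from h import *
f=load('w5');fr=f['frame'].min(2)
yy,xx=np.mgrid[:400,:640]
for r in(19,21,22):
    m=((fr>180)&(np.hypot(xx-315.7,yy-209.9)<r)).astype(np.uint8)
    n,l,st,ce=cv2.connectedComponentsWithStats(m,connectivity=4)
    P=[]
    for i in range(1,n):
        if st[i][4]>40: P.append(onz(f,*ce[i],.116)); print(st[i],ce[i].round(2))
    P=np.array(P);c=P.mean(0);d=P-c; an=np.degrees(np.arctan2(d[:,1],d[:,0]));print(c.round(4),[round((a-45)%90,2) for a in an], np.hypot(d[:,0],d[:,1]))
```

```text
[321 195  10   9  83] [325.28 199.19]
[299 196  10  10  84] [303.87 200.73]
[322 215  10  10  80] [326.81 219.45]
[301 217  10   9  82] [305.85 220.7 ]
[ 5.329e-01 -2.000e-04  1.160e-01] [np.float64(4.52), np.float64(4.19), np.float64(3.87), np.float64(4.19)] [0.01230256 0.01238365 0.01245406 0.01223277]
[321 194  10  10  92] [325.63 198.79]
[299 196  10  10  94] [303.47 200.39]
[322 215  11  10  87] [327.18 219.66]
[301 217  10   9  89] [305.55 220.96]
[ 5.329e-01 -2.000e-04  1.160e-01] [np.float64(4.4), np.float64(4.36), np.float64(3.98), np.float64(4.14)] [0.01270109 0.01278103 0.01283793 0.01261575]
[321 194  10  10  93] [325.68 198.74]
[299 196  10  10  96] [303.38 200.31]
[322 215  11  10  88] [327.24 219.7 ]
[300 217  11  11  94] [305.32 221.21]
[ 5.328e-01 -2.000e-04  1.160e-01] [np.float64(4.35), np.float64(4.07), np.float64(4.24), np.float64(4.19)] [0.01281936 0.01287335 0.01291021 0.01285574]
```

```bash
cat >> h.py <<'E'
def sock(f,c0,r=21):
    fr=f['frame'].min(2); yy,xx=np.mgrid[:400,:640]
    m=((fr>150)&(np.hypot(xx-c0[0],yy-c0[1])<r)).astype(np.uint8)
    n,l,st,ce=cv2.connectedComponentsWithStats(m,connectivity=4)
    P=np.array([onz(f,*ce[i],.116) for i in range(1,n) if st[i][4]>40]);c=P.mean(0);d=P-c
    return c,[round((a-45)%90,2) for a in np.degrees(np.arctan2(d[:,1],d[:,0]))],[st[i][4] for i in range(1,n)]
E
python3 - <<'E'
from h import *
env.reach([.533,0,.2],dq(np.radians(94.2))); env.hold(.2); f=snap('wrist','w6.png'); s=monitor.sense();print(s['clock'],s['position'])
print(sock(f,proj(f,[.5329,-.0002,.116])))
a=cv2.imread('pics/w6.png')[130:270,230:410]; cv2.imwrite('pics/w6c.png',cv2.resize(a,None,fx=4.2,fy=4.2,interpolation=cv2.INTER_CUBIC))
E
```

```text
12.3 [ 5.33000264e-01 -2.15633304e-05  2.00001687e-01]
(array([ 0.53041842, -0.00311532,  0.116     ]), [np.float64(4.24), np.float64(75.75), np.float64(22.76)], [np.int32(103), np.int32(100), np.int32(7), np.int32(91), np.int32(22), np.int32(1), np.int32(1), np.int32(2), np.int32(2)])
```

View pics/w6c.png

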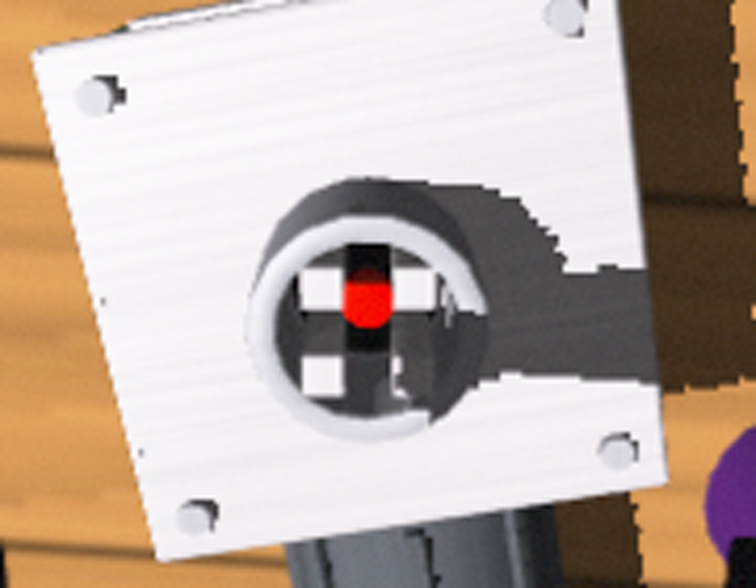

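Run:
```python
from h import *
f=load('w6'); print(onz(f,230+367/4.2-.38,130+332.5/4.2-.38,.116))
```

```text
[ 5.33123483e-01 -9.03781190e-05  1.16000000e-01]
```

The two views agree: the socket is at (0.533,0.000), angle 4.2°. Now I'll grasp the gear.

Run:
```python
from h import *
q=dq(np.pi/2)
env.reach([.4638,.2915,.16],q); print(env.movel([.4638,.2915,.065],velocity=.1,guard=8))
env.close_gripper(80); s=monitor.sense(); print(s['position'],s['finger_gap'],s['contact_force'])
env.movel([.4638,.2915,.20],velocity=.12); s=monitor.sense(); print(s['clock'],s['position'],s['finger_gap'],s['contact_force'])
snap('wrist','w7.png'); snap('scene','s7.png')
a=cv2.imread('pics/s7.png')[100:230,340:520]; cv2.imwrite('pics/s7c.png',cv2.resize(a,None,fx=4.4,fy=4.4,interpolation=cv2.INTER_CUBIC))
```

```text
False
[0.46396643 0.2915748  0.06523   ] 0.15329358857330017 [-0.23196831  0.77558985  2.47718734]
16.4917 [0.46350154 0.29137082 0.19922471] 0.15513619061711567 [ 0.32253486  0.42533194 -1.33910028]
```

View pics/w7.png

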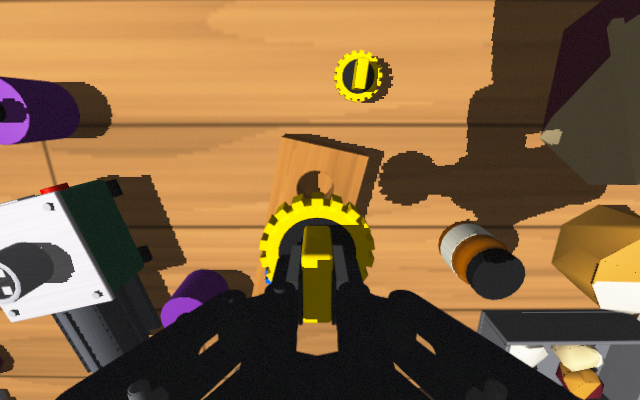

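View pics/s7c.png

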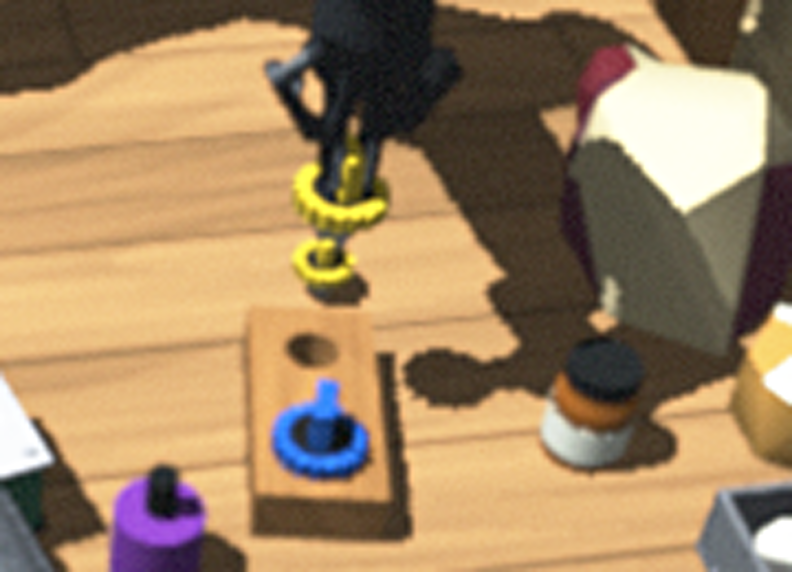

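The yellow gear is held straight, with the bar centred at column 317 between the fingers. The blue gear stays in the rack. I'll check the offset along the bar, then go over the socket with a 4.2° turn.

Run:
```python
from h import *
f=load('w7');hsv=cv2.cvtColor(f['frame'],cv2.COLOR_RGB2HSV)
m=((hsv[...,0]>26)&(hsv[...,0]<34)&(hsv[...,1]>180)&(hsv[...,2]>80)); m[:150]=0
ys,xs=np.where(m);print(xs.min(),xs.max(),ys.min())
z=.1992-.006
print('far edge',onz(f,317,ys.min(),z),'L/R',onz(f,xs.min(),240,z),onz(f,xs.max(),240,z))
q=dq(np.radians(94.2))
env.reach([.533,-.0001,.21],q)
env.movel([.533,-.0001,.142],velocity=.1)   # underside .122+.. stem tip check below
```

```text
260 369 199
far edge [0.43128905 0.29119686 0.1932    ] L/R [0.45519498 0.25938286 0.1932    ] [0.45522949 0.32021855 0.1932    ]
```

That line went lower than the hover I meant (stem tip at 0.092, already inside the mouth), so I'm checking the state before anything else.

Run:
```python
from h import *
s=monitor.sense(); print(s['clock'],s['position'],s['finger_gap'],s['contact_force'],s['ft_torque'],Rot.from_quat(s['ee_rot']).as_matrix().round(3).tolist())
snap('wrist','w8.png'); snap('scene','s8.png')
a=cv2.imread('pics/s8.png')[120:260,250:430]; cv2.imwrite('pics/s8c.png',cv2.resize(a,None,fx=4.2,fy=4.2,interpolation=cv2.INTER_CUBIC))
```

```text
18.575 [5.33220308e-01 1.19787320e-04 1.42814174e-01] 0.1493509433926018 [-1.62774403  1.74529367  4.34094658] [ 0.2790875   0.49167311 -0.02192185] [[0.001, -0.997, -0.074], [-0.0, -0.074, 0.997], [-1.0, -0.001, -0.0]]
```

View pics/w8.png

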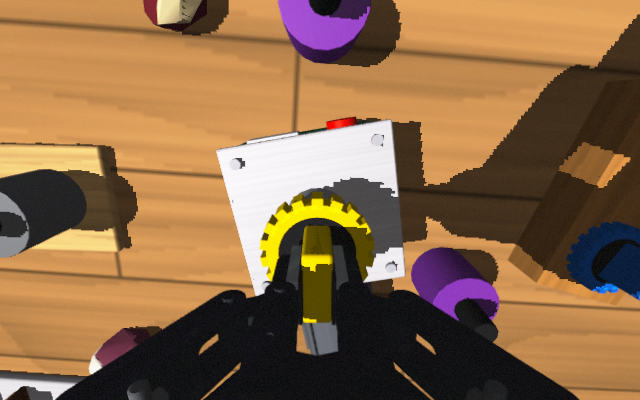

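View pics/s8c.png

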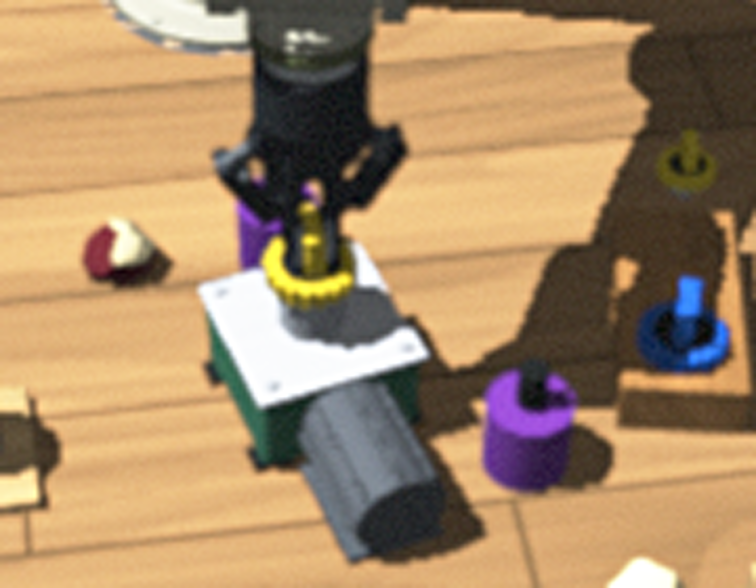

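The gear meshed on entry. The upward force is only the spring's and the twist is about 0.02 N m. Now I'll press it home with a guard.

Run:
```python
from h import *
print(env.movel([.533,-.0001,.131],velocity=.02,guard=20))
def p():
    s=monitor.sense(); print(s['clock'],s['position'],s['finger_gap'],s['contact_force'],s['ft_torque'])
p(); env.hold(.7); p()
snap('wrist','w9.png'); snap('scene','s9.png');snap('top','t9.png')
a=cv2.imread('pics/s9.png')[120:260,250:430]; cv2.imwrite('pics/s9c.png',cv2.resize(a,None,fx=4.2,fy=4.2,interpolation=cv2.INTER_CUBIC))
```

```text
True
19.0917 [5.33394328e-01 1.96509765e-05 1.36519757e-01] 0.1477398254978743 [-3.03010418  0.76632559  8.89086041] [0.0618715  0.5787955  0.00298649]
19.7917 [5.33388702e-01 1.05580445e-05 1.36492514e-01] 0.1500022498139207 [-3.10255020e+00 -4.91184436e-03  8.83726171e+00] [0.07848072 0.56898823 0.01656938]
```

View pics/s9c.png

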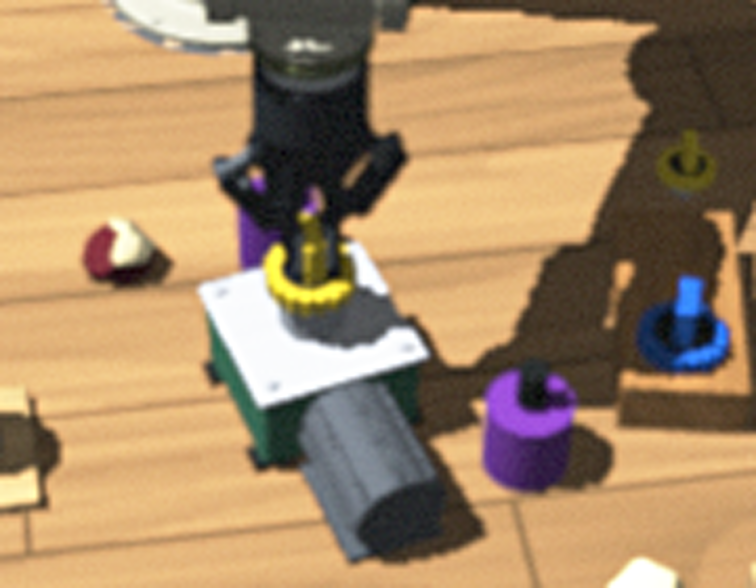

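View pics/t9.png

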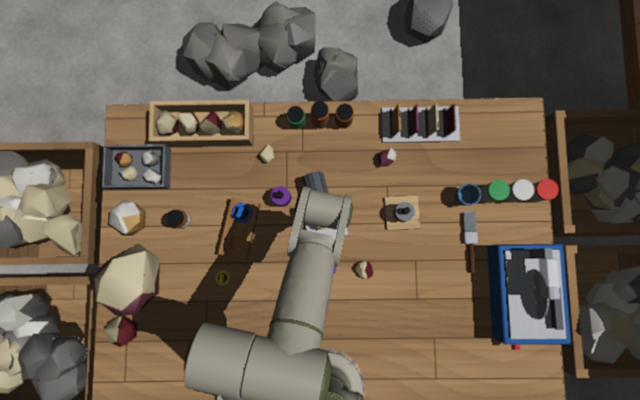

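View pics/w9.png

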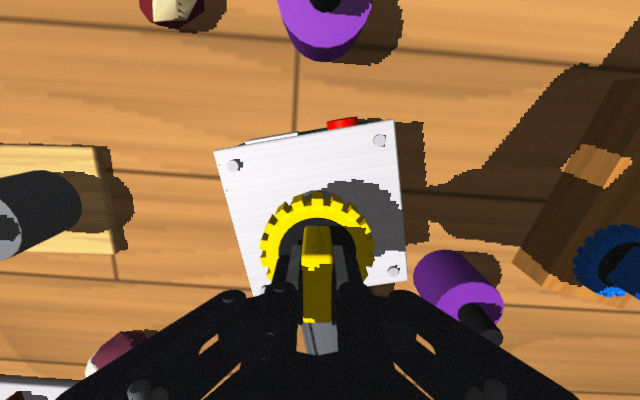

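The static force is about 10 N at z = 0.1365, so it is almost home or just home. I'll push a little further to see whether it stops hard.

Run:
```python
from h import *
def p():
    s=monitor.sense(); print(s['clock'],s['position'].round(5),round(s['finger_gap'],3),s['contact_force'].round(2),s['ft_torque'].round(3))
for z in(.1352,.1342,.1332,.1322):
    g=env.movel([.5331,-.0001,z],velocity=.01,guard=14); env.hold(.2); print(z,g); p()
    if monitor.sense()['contact_force'][2]>20: break
```

```text
0.1352 False
20.3917 [ 5.3350e-01 -1.6000e-04  1.3625e-01] 0.151 [-3.95  1.82 11.16] [ 0.443  0.721 -0.02 ]
0.1342 False
20.8417 [ 5.3356e-01 -1.3000e-04  1.3616e-01] 0.146 [-7.24  3.32 19.19] [ 0.51   1.311 -0.023]
0.1332 False
21.2917 [ 5.3362e-01 -1.4000e-04  1.3611e-01] 0.15 [-11.03   3.57  27.06] [0.572 1.984 0.003]
```

It is a hard stop: force rises about 8 N per mm commanded while the tool barely moves. TCP z is 0.1361 against 0.136 expected for home. I'll ease the push a little, check that it stays, and hand in.

Run:
```python
from h import *
env.movel([.5331,-.0001,.1339],velocity=.01); 
for _ in range(2):
    env.hold(.5); s=monitor.sense(); print(s['clock'],s['position'].round(5),round(s['finger_gap'],3),s['contact_force'].round(2))
job.hand_in()
```

```text
22.0417 [ 5.3358e-01 -1.3000e-04  1.3615e-01] 0.15 [-7.56  1.84 22.24]
22.5417 [ 5.3360e-01 -1.2000e-04  1.3616e-01] 0.153 [-7.7   2.85 22.02]
the job is handed in; nothing more can be done
```

The job is handed in at 22.5 s. The grey cap stands mouth down over the peg, released. The yellow gear is meshed with the drive at 4.2°, pressed home and still gripped.

**Last checks:**
- **Gear home:** the push met a hard stop at TCP z 0.1361, with 0.136 expected. The force held steady at about 22 N, including roughly 10 N from the spring, and the gripper opening did not change.
- **Cap:** the wrist view after release and the late top view both show it upright on the peg board.
- **Other things:** the blue gear is still in the rack, and the stones, jar, brush and cup look unmoved in the late top view.

**What did not go as intended:**
- My first move over the socket went lower than planned, straight into the mouth without a guard. It meshed cleanly with only the spring's force.
- The first guarded press stopped about 0.4 mm short, so I pressed further.
- A sideways force of about 8 N remains at the wrist while pressing.

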